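# Flip open the seed box on the balcony bench

## Task

With the fingertips only, slide the grey plastic pot that stands in front of the seed box along the bench to one side, without lifting it or tipping it over, until no part of it is in front of the lid's finger tab. Then push the lid up by its tab with a fingertip and on past upright, so that it leans back fully open and stays there by its own weight. Leave the other things on the bench where they are.

Things in the scene. Friction and masses are not known exactly. Their poses are not given: they have to be found in the camera images.
- seed_box: Closed teak box fixed to the bench, 140 mm deep (its x), 180 mm wide (its y), 70 mm high without the lid. Origin at the centre of its underside; its +x points from the front to the hinge side (away from the robot, turned up to 0.35 rad), +y to its left seen from the robot, z up. The side it opens on (its -x side) has the finger tab.
- seed_lid (a joint): Angle of the box's hinged teak lid: 0 closed (level), 1.57 upright, 1.95 rad is the stop where it leans back open. No spring or catch: it falls shut when let go below about 1.57 rad and falls open by itself beyond. The lid is a 10 mm plate, 140 x 180 mm, about 0.2 kg, lying on the box rim (underside 70 mm above the bench when closed).
- lid_hinge (a point): Middle of the hinge line, on the far (+x) top rim of the box, 70 mm behind the box centre and 70 mm above the bench; the line runs along the box's y, in the plane of the lid's underside.
- lid_tab (a point): Middle of the lower front edge of the lid's finger tab; it turns with the lid, 170 mm from the hinge line. The tab is a dark wood tongue 50 mm wide (along the box's y) and 10 mm thick, flush with the lid, standing out 30 mm in front of the box; when closed there is 70 mm of free height below it.
- pot_center (a point): Centre (30 mm above its foot) of the loose grey plastic pot, a straight open cylinder 68 mm across and 60 mm high, upright, about 0.11 kg. It starts a few mm in front of the tab, nearly centred on it.
- jar_center (a point): Centre of a loose glass jar with a steel cap, 72 mm across, 95 mm high, standing to the left (+y of the box) of the grey pot. Not to be moved.
- scoop: Loose stainless steel scoop lying to the right (-y of the box) of the grey pot. Origin under the middle of its 90 x 58 mm trough; 34 mm high at most; its x axis points from the handle to the mouth, the handle end 140 mm behind the origin. Not to be moved.
- trug: Loose round black silicone trug, 210 mm across, 166 mm high with its two handles, at the left side of the bench; origin at the centre of its underside. Not to be moved.
- clay_pot: Loose terracotta pot, 90 mm across, 80 mm high, farther back, to one side of the box; origin at the centre of its underside. Not to be moved.
- garden_fork: Loose garden hand fork lying farther back, to the other side of the box, 220 mm long along its x, 22 mm high; origin at its middle, on the bench. Not to be moved.
Things that resemble listed ones, but are neither listed nor needed, are in the scene too. Several things look just like the seed_box: the one meant starts farthest to the robot's right. What is shaped like the part that bears pot_center but blue is not meant.

How it is judged:
On the way, in this order (a step that is already met when the one before it is completed fails the run):
1. the grey pot stands upright on the bench, out from in front of the tab, the lid still closed ((y of pot_center in the frame of seed_box above 0.057 m or y of pot_center in the frame of seed_box below -0.057 m) and height (world z) of pot_center below 0.035 m and angle between pot_center's own z axis and vertical below 0.15 rad and value of joint seed_lid below 0.3 rad), for 0.2 s.
2. the lid has been flipped past upright and leans back open (value of joint seed_lid above 1.75 rad), for 0.2 s.
At the end, for the whole second after the job is handed in: The lid rests leaning back open (joint above 1.75 rad, still), and the grey pot stands upright on the bench (tilt below 0.15 rad) with its centre more than 57 mm to either side of the box's middle line (value of joint seed_lid above 1.75 rad and velocity of joint seed_lid between -0.1 and 0.1 rad/s and (y of pot_center in the frame of seed_box above 0.057 m or y of pot_center in the frame of seed_box below -0.057 m) and height (world z) of pot_center between 0.025 and 0.035 m and angle between pot_center's own z axis and vertical below 0.15 rad); the robot touches nothing.
It fails at once if the grey pot is lifted off the bench or tipped over (height (world z) of pot_center above 0.05 m or height (world z) of pot_center below 0 m or angle between pot_center's own z axis and vertical above 0.6 rad).
It fails at once if another thing on the bench is moved more than 30 mm (distance of any of jar_center, scoop, trug, clay_pot, garden_fork from where it was at the start of the episode above 0.03 m).
It also fails if it takes over 58 s, if anything falls off the work surface, if the arm or the gripper's body presses on something with over 40 N, if the wrist force passes 120 N, or if a joint passes its speed limit or range.

## Robot

A 6-joint arm with a two-finger parallel gripper is mounted at the origin on the work surface. World frame = base frame: x ahead of the robot, y to its left, z up, the work surface at z = 0. Lengths are in m, angles in rad, forces in N, time in s.
With the tool pointing down it reaches from about 0.25 to 0.775 m from the base axis. Payload 4 kg.
Tool frame: the origin (TCP) lies at the very end of the fingers, on their centre line; the grasp point (between the pads) lies 19 mm behind it; y points along the fingers, z is the direction in which the jaws open and shut, and the axes are right-handed (so a half turn about y gives the same grasp; the last joint's range is limited). The gripper opens to 85 mm and grips with 20 to 120 N. Pads are 22 mm wide; open, the fingers measure 114 mm over their backs; the gripper's body (76 mm by 85 mm) begins 54 mm behind the grasp point. The pads swing forward as they close: fully open they stand 13 mm farther back than shut.
Start: joints at [1.178, 0.087, 1.371, -0, 1.684, -0.103], TCP at [0.157, 0.527, 0.193] pointing down, gripper open.
Joint ranges: [-3.1, 3.1], [-0.76, 2.03], [0.27, 2.55], [-1.08, 4.22], [0.17, 2.65], [-2.57, 2.57]. Speed limits (rad/s): [2.79, 2.79, 3.14, 3.14, 3.14, 3.14].

## Interface

Orientations are given as a unit quaternion [x, y, z, w].
In Python, from bench import ctrl gives the robot as it stands. Calls block until the motion is done:
- ctrl.goto(position, orientation): joint-space move of the TCP to a pose.
- ctrl.movel(position, rotation=None, velocity=0.15): straight line of the TCP; rotation=None keeps the orientation; velocity is the mean speed in m/s.
- ctrl.move_j(angles): joint-space move.
- ctrl.gripper_to(opening, strength=None): opening from 0.0 (shut) to 1.0 (fully open); strength is the grip in N (None keeps the last); returns when the fingers have stopped.
- ctrl.sleep(seconds).
- ctrl.inverse_kinematics(position, orientation): joint angles nearest the present ones, or None.
- ctrl.get_obs(): the state.
- ctrl.snapshot(name): name is "side" or "top" or "wrist"; returns a dict with "pixels" (400x640x3 uint8, blue, green, red), "vertical_fov" (degrees; the focal length in pixels is half the picture's height over the tangent of half this angle, whatever the lens; pixels are square), "cx", "cy" (the principal point, pixels), "R" (3x3) and "t" (3): a world point X has camera coordinates R X + t. Camera axes: x right, y down, z forward; pixel columns grow to the right and rows downward; lengths in m; the calibration is good to about 2 mm. The wrist camera is an equidistant fisheye: a pixel r from the principal point sees the ray r / f radians off the axis. A picture is of the moment at which its call begins. There is no depth.
A pose or a line that the arm cannot do raises ctrl.Unreachable and nothing moves.
- ctrl.close_job(): hands the job in, once; it reports no verdict.
The state is a dict: "clock": time; "qpos": joint angles; "dq": joint speeds; "tau": joint torques, N m; "ee_pos": TCP position; "eef_rot": TCP orientation; "ft_force": force on the tool from outside, world axes, zero at the start; "wrist_torque": the same for the moment, N m; "finger_gap": opening from 0.0 (shut) to 1.0 (fully open).
Only numpy, scipy, OpenCV 4.12 (cv2) and the standard library are available. Lean on these libraries where they do the work, as an engineer would, in place of code of your own. Each camera call takes 0.05 s, during which the arm holds its last target. There are 200 camera calls.

## Working session

There is one attempt and no reset: what is moved stays moved. The work goes in short steps, each a Python script; the robot and the scene stay as the last script left them, time stands still between calls to the robot, and variables do not carry over. Pictures are saved under pics/ and viewed, about 8 in all and at most 12, crops included, and the job is handed in when it is done.

```bash
ls; mkdir -p pics
python3 - <<'E'
from bench import ctrl
import cv2,numpy as np,pickle
d={}
for n in("top","side"):
    s=ctrl.snapshot(n);d[n]=s;cv2.imwrite(f"pics/{n}0.png",s["pixels"])
    print(n,s["vertical_fov"],s["cx"],s["cy"],np.round(s["R"],3).tolist(),np.round(s["t"],3))
pickle.dump(d,open("s0.pkl","wb"))
o=ctrl.get_obs();print(o["clock"],o["ee_pos"],o["eef_rot"],o["finger_gap"])
E
```

```text
pics
top 56.3063660951673 324.3705573944985 200.3047167899823 [[0.016, -1.0, -0.013], [-0.998, -0.016, -0.056], [0.056, 0.014, -0.998]] [0.116 0.467 1.38 ]
side 43.53920557321153 316.94240358856786 199.88538464899239 [[-0.744, -0.668, -0.012], [-0.52, 0.591, -0.617], [0.42, -0.453, -0.787]] [0.431 0.241 1.591]
0.1 [0.15696936 0.52659855 0.1915598 ] [ 0.70036309 -0.10227082  0.10192248 -0.69903078] 1.0010020734572282
```

View pics/top0.png

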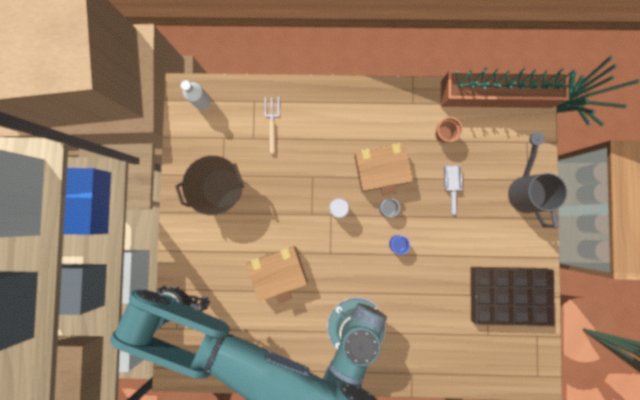

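View pics/side0.png

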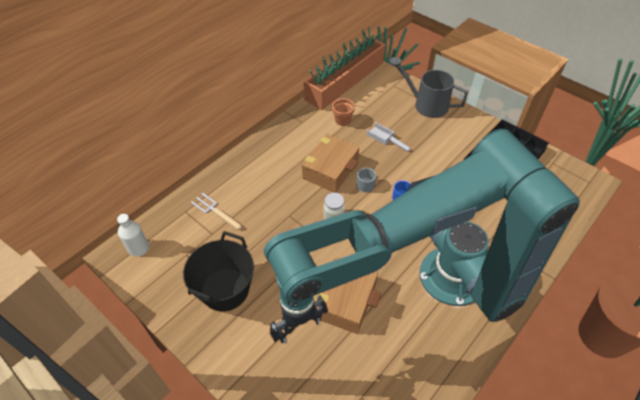

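Top view: the right-hand box has its lid at about (384,167), with the tab near (389,192). The grey pot is at (390,208), the jar at (340,208), the scoop at (453,185) and the blue pot at (400,245). I'll enlarge this area and measure it.

```bash
cat > h.py <<'E'
import numpy as np,cv2,pickle
def ray(s,u,v):
    f=200/np.tan(np.radians(s["vertical_fov"])/2)
    R=np.array(s["R"]);t=np.array(s["t"])
    d=np.array([(u-s["cx"])/f,(v-s["cy"])/f,1.])
    return -R.T@t,R.T@d
def onz(s,u,v,z):
    c,d=ray(s,u,v);return c+d*(z-c[2])/d[2]
def proj(s,X):
    f=200/np.tan(np.radians(s["vertical_fov"])/2)
    c=np.array(s["R"])@X+np.array(s["t"]);return np.array([s["cx"]+f*c[0]/c[2],s["cy"]+f*c[1]/c[2]])
E
python3 - <<'E'
from h import *
d=pickle.load(open("s0.pkl","rb"));s=d["top"];p=s["pixels"]
cv2.imwrite("pics/crop.png",cv2.resize(p[130:260,320:480],None,fx=5,fy=5,interpolation=cv2.INTER_CUBIC)[:600])
hsv=cv2.cvtColor(p,cv2.COLOR_BGR2HSV)
for u,v in[(375,175),(395,160),(370,215),(430,200),(420,160),(390,208),(398,208),(384,208),(340,208),(389,193)]:print((u,v),hsv[v,u])
E
```

```text
(375, 175) [ 15 110 209]
(395, 160) [ 14 113 204]
(370, 215) [ 15  98 179]
(430, 200) [ 16  97 197]
(420, 160) [ 16  95 198]
(390, 208) [120   3 146]
(398, 208) [ 10   5 142]
(384, 208) [110   5 147]
(340, 208) [124   8 233]
(389, 193) [ 13 119 146]
```

View pics/crop.png

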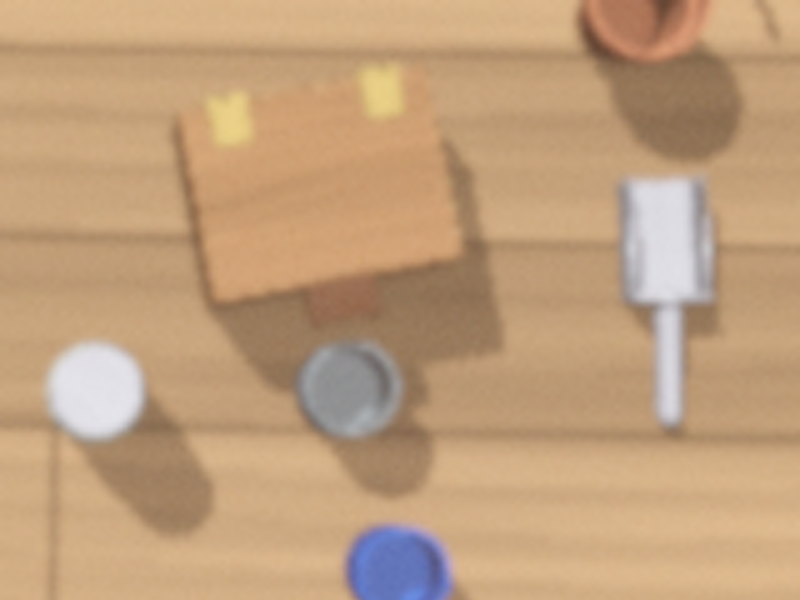

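The crop (scale 5, offset (320,130)) shows lid corners at (180,115), (422,72), (462,258) and (215,303). The tab's front edge runs from (312,325) to (378,315). The pot rim is centred at (350,388), the jar cap at (96,390), and the scoop spans (620–715,180–430).

Run:
```python
from h import *
s=pickle.load(open("s0.pkl","rb"))["top"]
P=lambda u,v,z:onz(s,(u+.5)/5-.5+320,(v+.5)/5-.5+130,z)
fl,fr,nr,nl=[P(*c,.08) for c in[(180,115),(422,72),(462,258),(215,303)]]
for a,b in((fl,fr),(nl,nr),(fl,nl),(fr,nr)):print(np.linalg.norm(a-b).round(4),end=' ')
ex=(fl+fr-nl-nr);ey=fl+nl-fr-nr
y1=np.arctan2(ex[1],ex[0]);y2=np.arctan2(-ey[0],ey[1]);print("yaw",y1,y2)
yaw=np.arctan2(ex[1]*140/np.linalg.norm(ex)-ey[0]*180/np.linalg.norm(ey),ex[0]*140/np.linalg.norm(ex)+ey[1]*180/np.linalg.norm(ey))
c=(fl+fr+nl+nr)/4;c[2]=0
R=np.array([[np.cos(yaw),-np.sin(yaw),0],[np.sin(yaw),np.cos(yaw),0],[0,0,1]])
print("box",c,yaw)
np.savez("box.npz",c=c,R=R,yaw=yaw)
for n,q in dict(tabL=(312,325,.08),tabR=(378,315,.08),pot=(350,388,.06),jar=(96,390,.095),scoopmouth=(662,180,.03),scoopL=(620,300,.03),scoopR=(715,300,.03),scoopend=(670,430,.02),blue=(400,570,.06),fl=(180,115,.08)).items():
    w=P(*q);print(n,w.round(3),"box frame",(R.T@(w-c)).round(3))
```

```text
0.1755 0.1783 0.137 0.1362 yaw 0.204089492397417 0.19385589499542874
box [ 0.58393822 -0.08621523  0.        ] 0.19833308836403804
tabL [ 0.485 -0.082  0.08 ] box frame [-0.096  0.024  0.08 ]
tabR [ 0.493 -0.128  0.08 ] box frame [-0.097 -0.023  0.08 ]
pot [ 0.442 -0.112  0.06 ] box frame [-0.145  0.003  0.06 ]
jar [0.436 0.071 0.095] box frame [-0.114  0.184  0.095]
scoopmouth [ 0.6   -0.345  0.03 ] box frame [-0.035 -0.257  0.03 ]
scoopL [ 0.511 -0.314  0.03 ] box frame [-0.117 -0.209  0.03 ]
scoopR [ 0.512 -0.384  0.03 ] box frame [-0.129 -0.278  0.03 ]
scoopend [ 0.416 -0.354  0.02 ] box frame [-0.217 -0.229  0.02 ]
blue [ 0.312 -0.148  0.06 ] box frame [-0.279 -0.007  0.06 ]
fl [0.634 0.014 0.08 ] box frame [0.069 0.088 0.08 ]
```

```bash
cat >> h.py <<'E'
from scipy.spatial.transform import Rotation as Ro
b=np.load("box.npz");C,RB=b["c"],b["R"]
W=lambda x,y,z:C+RB@np.array([x,y,z],float)
def quat(alpha,jaw):   # tool y pitched alpha below box +x; jaw axis in box frame
    y=RB@[np.cos(alpha),0,-np.sin(alpha)];z=RB@np.array(jaw,float)
    return Ro.from_matrix(np.c_[np.cross(y,z),y,z]).as_quat()
A=.7;H=.011
def arc(th,r=.155,yb=.008):  # TCP so that finger's top front corner is at radius r on lid underside at th
    return W(.07-r*np.cos(th)-H*np.sin(A),yb,.07+r*np.sin(th)-H*np.cos(A))
E
python3 - <<'E'
from h import *
from bench import ctrl
q=ctrl.get_obs()["qpos"]
for sg in(1,-1):
    print("push",sg)
    for x,y,z in[(-.147,.085,.2),(-.147,.085,.015),(-.147,-.055,.015)]:
        r=ctrl.inverse_kinematics(W(x,y,z),quat(np.pi/2,(sg,0,0)));print(None if r is None else np.round(r,2))
    print("lift",sg)
    for p in[W(-.13,.008,.2),W(-.125,.008,.043),arc(-.12),arc(.5),arc(1.),arc(1.57),arc(1.85)]:
        r=ctrl.inverse_kinematics(p,quat(A,(0,sg,0)));print(p.round(3),None if r is None else np.round(r,2))
E
```

```text
push 1
[-0.21 -0.2   1.63 -0.    1.71 -0.41]
[-0.21 -0.09  1.91 -0.    1.32 -0.41]
[-0.48  0.04  1.78 -0.    1.32 -0.68]
lift 1
[ 0.455 -0.104  0.2  ] None
[ 0.46  -0.103  0.043] None
[ 0.493 -0.096  0.043] None
[ 0.511 -0.093  0.136] None
[ 0.562 -0.082  0.192] None
[ 0.644 -0.066  0.217] [-0.46 -0.23  1.88  0.67  0.86 -2.51]
[ 0.686 -0.058  0.211] [-0.4  -0.14  1.81  0.64  0.8  -2.46]
push -1
None
None
[-0.48  0.04  1.78 -0.    1.32  2.47]
lift -1
[ 0.455 -0.104  0.2  ] [-0.95 -0.64  2.17  0.82  1.28  0.31]
[ 0.46  -0.103  0.043] [-0.93 -0.42  2.39  0.97  0.99 -0.05]
[ 0.493 -0.096  0.043] [-0.81 -0.35  2.34  1.    0.88 -0.01]
[ 0.511 -0.093  0.136] [-0.76 -0.46  2.21  0.84  1.    0.29]
[ 0.562 -0.082  0.192] [-0.62 -0.4   2.05  0.75  0.96  0.48]
[ 0.644 -0.066  0.217] [-0.46 -0.23  1.88  0.67  0.86  0.64]
[ 0.686 -0.058  0.211] [-0.4  -0.14  1.81  0.64  0.8   0.68]
```

Run:
```python
from h import *
from bench import ctrl
p=np.array(ctrl.get_obs()["ee_pos"]);p[2]=.33
ctrl.movel(p,velocity=.2);ctrl.gripper_to(.3)
q=quat(np.pi/2,(1,0,0))
ctrl.goto(W(-.145,.08,.25),q)
ctrl.movel(W(-.145,.08,.015),velocity=.15)
ctrl.movel(W(-.145,.05,.015),velocity=.06)
ctrl.movel(W(-.145,-.0575,.015),velocity=.04)
o=ctrl.get_obs();print(o["clock"],o["ft_force"],o["finger_gap"],RB.T@(o["ee_pos"]-C))
ctrl.movel(W(-.145,-.02,.015),velocity=.1)
ctrl.movel(W(-.145,-.02,.25),velocity=.2)
ctrl.gripper_to(0.)
ctrl.goto(W(-.16,.008,.25),quat(A,(0,-1,0)))
for n in("top","side"):
    s=ctrl.snapshot(n);cv2.imwrite(f"pics/{n}1.png",s["pixels"])
print(ctrl.get_obs()["clock"])
```

```text
8.9917 [0.40609329 0.52180706 0.15469996] 0.3009111096998553 [-0.14498461 -0.05744202  0.01500607]
12.2083
```

View pics/side1.png

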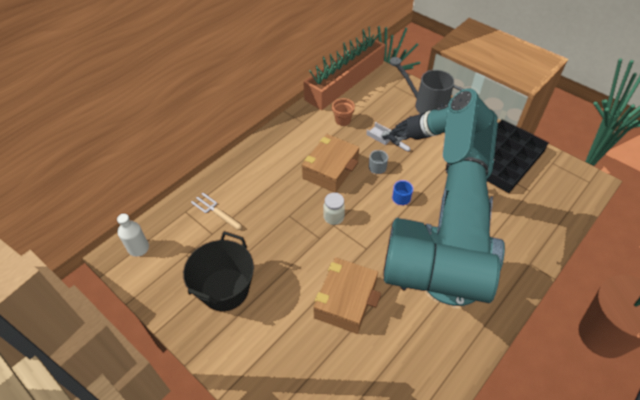

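View pics/top1.png

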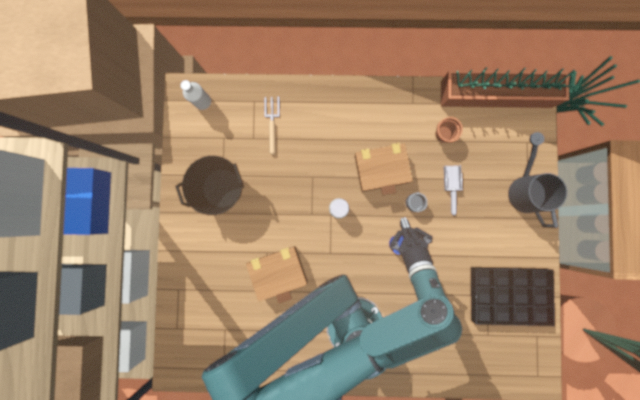

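The pot slid to top-view (416,202), upright beside the tab, and nothing else moved. The wrist clears the pots. Next I'll measure the pot and lift the lid.

Run:
```python
from h import *
from bench import ctrl
s=pickle.load(open("s0.pkl","rb"))["top"]
print("pot box frame",RB.T@(onz(s,416,202.5,.06)-C))
def st(l):
    o=ctrl.get_obs();f=np.array(o["ft_force"]);print(l,round(o["clock"],2),f.round(1),flush=True);return np.linalg.norm(f)
q=quat(A,(0,-1,0))
ctrl.movel(W(-.13,.008,.16),velocity=.15)
p=arc(-.12)
ctrl.movel(p-RB@[.035,0,0],velocity=.1);st("down")
ctrl.movel(p,velocity=.05);F=st("under")
if F<8:
    for th in(.03,.15,.3,.5,.7,.9):
        ctrl.movel(arc(th),velocity=.08)
        if st(th)>20:break
ctrl.sleep(.2)
s=ctrl.snapshot("side");cv2.imwrite("pics/side2.png",cv2.resize(s["pixels"][80:280,250:550],None,fx=2.5,fy=2.5))
```

```text
pot box frame [-0.14518784 -0.09346997  0.06      ]
down 14.31 [-0.1 -0.9 -0.8]
under 15.16 [-0.3 -0.3  0.3]
0.03 15.6 [-0.8 -0.3 -0.1]
0.15 15.98 [-0.5 -0.2 -0. ]
0.3 16.43 [ 0.5 -0.5  0.1]
0.5 16.96 [-0.1  0.9  0.2]
0.7 17.49 [-0.1  0.3 -0. ]
0.9 18.02 [-0.9  0.1  0.1]
```

View pics/side2.png

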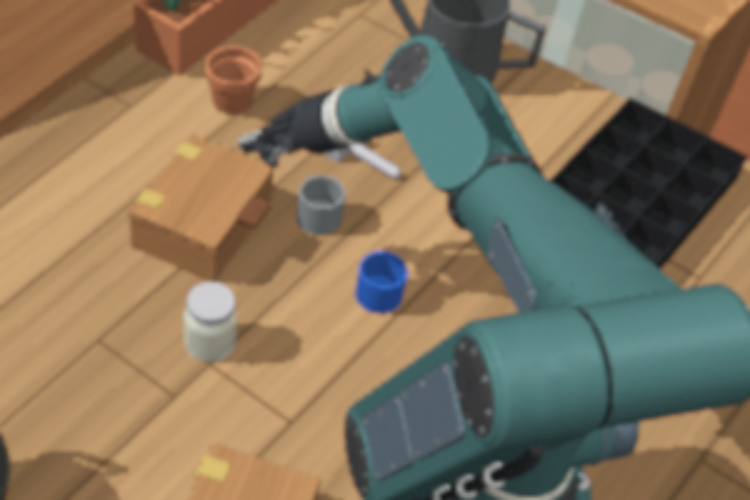

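The side crop shows the lid still closed and the fingers above it, at about (245,145). The finger missed the tab without touching it. I'll compare the expected tip position with where it appears.

Run:
```python
from h import *
from bench import ctrl
d=pickle.load(open("s0.pkl","rb"));o=ctrl.get_obs()
e=np.array(o["ee_pos"]);print("ee box",RB.T@(e-C),"cmd",RB.T@(arc(.9)-C),o["finger_gap"])
print("tool y in box",RB.T@Ro.from_quat(o["eef_rot"]).as_matrix()[:,1])
print("side px",proj(d["side"],e),"crop",(proj(d["side"],e)-[250,80])*2.5, "tab crop",[((proj(d["side"],W(-.1,y,.07))-[250,80])*2.5).round() for y in(.025,-.025)],
 "lid crop",[((proj(d["side"],W(x,y,.08))-[250,80])*2.5).round() for x,y in((.07,.09),(.07,-.09),(-.07,-.09),(-.07,.09))])
s=ctrl.snapshot("top");cv2.imwrite("pics/top2.png",cv2.resize(s["pixels"][120:260,320:480],None,fx=4,fy=4,interpolation=cv2.INTER_CUBIC));print(((proj(s,e)-[320,120])*4))
```

```text
ee box [-0.03380054  0.00808466  0.18233882] cmd [-0.03343594  0.008       0.18300241] 0.0006487761258352523
tool y in box [ 7.64400118e-01  1.76096388e-04 -6.44742142e-01]
side px [339.25657721 139.59082441] crop [223.14144303 148.97706102] tab crop [array([256., 229.]), array([273., 207.])] lid crop [array([130., 210.]), array([193., 133.]), array([276., 166.]), array([216., 247.])]
[270.36358897 211.68424952]
```

View pics/top2.png

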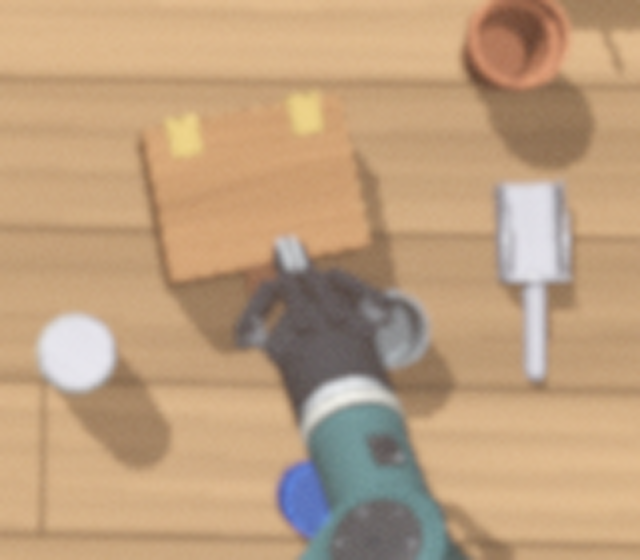

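The fingertip shows at (290,238) in this crop, but it should be at (270,212). I'll triangulate the visible tip from the two views.

Run:
```python
from h import *
from bench import ctrl
d=pickle.load(open("s0.pkl","rb"))
def tri(a,b):
    (c1,d1),(c2,d2)=ray(d["top"],*a),ray(d["side"],*b)
    k=np.linalg.lstsq(np.c_[d1,-d2],c2-c1,rcond=None)[0];p,q=c1+d1*k[0],c2+d2*k[1]
    return (p+q)/2,np.linalg.norm(p-q)
T=lambda x,y:(x/4+320,y/4+120);S=lambda x,y:(x/2.5+250,y/2.5+80)
for n,a,b in(("tip",T(290,237),S(243,146)),("tabfront",T(263,284),S(264,218)),("clay",T(518,42),S(232,65)),("jar cap",T(77,353),S(210,302)),("greyrim",T(400,328),S(321,190)),("lid nr",T(368,245),S(272,170))):
    p,e=tri(a,b);print(n,p.round(3),"box",(RB.T@(p-C)).round(3),"gap",round(e,4))
e=np.array(ctrl.get_obs()["ee_pos"]);print("ee",e)
```

```text
tip [ 0.527 -0.1    0.191] box [-0.058 -0.002  0.191] gap 0.0008
tabfront [ 0.493 -0.101  0.069] box [-0.092  0.003  0.069] gap 0.0153
clay [ 0.721 -0.319  0.079] box [ 0.089 -0.255  0.079] gap 0.0071
jar cap [0.435 0.071 0.087] box [-0.115  0.183  0.087] gap 0.0032
greyrim [ 0.466 -0.22   0.051] box [-0.142 -0.108  0.051] gap 0.0082
lid nr [ 0.537 -0.189  0.069] box [-0.066 -0.091  0.069] gap 0.0038
ee [ 0.54927794 -0.08498361  0.18251246]
```

The real tip sits about 24 mm short along the tool axis, and 10 mm to the right, of the reported TCP, so it passed in front of the tab. I'll back off, go down again and advance in small steps until the tip touches the box's front wall, which gives its true x.

Run:
```python
from h import *
from bench import ctrl
ctrl.movel(W(-.14,.012,.15),velocity=.15)
ctrl.movel(W(-.125,.012,.036),velocity=.12)
ctrl.sleep(.2)
f0=np.array(ctrl.get_obs()["ft_force"]);x=-.125
while x<-.05:
    x+=.003;ctrl.movel(W(x,.012,.036),velocity=.04);ctrl.sleep(.05)
    f=RB.T@(np.array(ctrl.get_obs()["ft_force"])-f0)
    if np.linalg.norm(f)>2.5:break
print(round(x,3),f.round(2),ctrl.get_obs()["clock"])
s=ctrl.snapshot("top");cv2.imwrite("pics/top3.png",cv2.resize(s["pixels"][140:240,340:440],None,fx=6,fy=6,interpolation=cv2.INTER_CUBIC))
```

```text
-0.071 [-22.57   1.21  11.18] 25.925
```

View pics/top3.png

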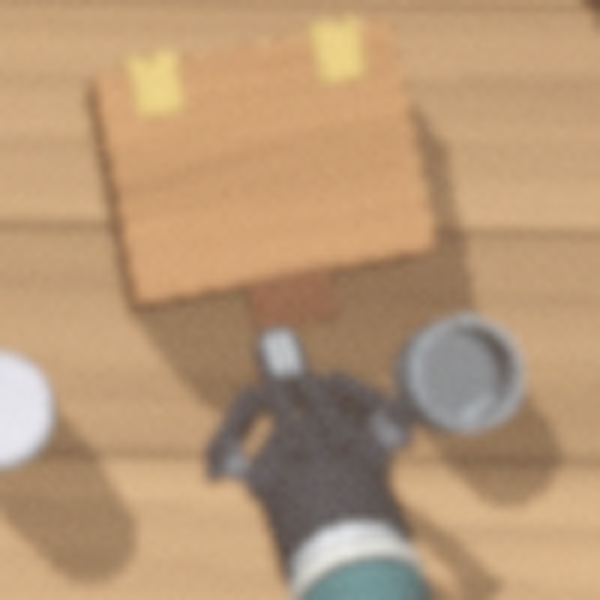

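Contact came at a commanded x of -0.071, which is where the wall should be, yet the top view at (280,330) doesn't show whether the finger is under the tab. I'll back off slightly and use the wrist camera.

Run:
```python
from h import *
from bench import ctrl
ctrl.movel(W(-.078,.012,.036),velocity=.04);ctrl.sleep(.2)
o=ctrl.get_obs();print(RB.T@np.array(o["ft_force"]),RB.T@(o["ee_pos"]-C),o["clock"])
s=ctrl.snapshot("wrist");a=s["pixels"]
t=ctrl.snapshot("side")["pixels"][120:200,310:430]
cv2.imwrite("pics/wr.png",np.vstack([a[:, :],cv2.resize(t,(300,200),interpolation=cv2.INTER_CUBIC)@np.eye(3) if 0 else cv2.copyMakeBorder(cv2.resize(t,(300,200),interpolation=cv2.INTER_CUBIC),0,0,0,340,cv2.BORDER_CONSTANT)]))
R=np.array(s["R"]);c=-R.T@s["t"];print("cam box",RB.T@(c-C),"axis box",RB.T@R[2],s["vertical_fov"])
f=200/np.tan(np.radians(s["vertical_fov"])/2)
for n,p in dict(tcp=np.array(o["ee_pos"]),tabL=W(-.1,.025,.07),tabR=W(-.1,-.025,.07),pot=W(-.145,-.095,.06)).items():
    v=R@p+s["t"];r=np.hypot(v[0],v[1]);k=f*np.arctan2(r,v[2])/r;print(n,s["cx"]+k*v[0],s["cy"]+k*v[1])
```

```text
[-0.04729545 -0.14646956  0.72060192] [-0.07781328  0.01200961  0.03607789] 26.5
cam box [-0.16947621  0.01223879  0.2086054 ] axis box [ 5.49542119e-01 -5.94282597e-04 -8.35465802e-01] 65.70646984690485
tcp 319.9769931597702 218.98177983844772
tabL 294.1238425338735 226.2555323479728
tabR 392.7840238752907 225.62635126771687
pot 516.359992903121 302.25050755782024
```

View pics/wr.png

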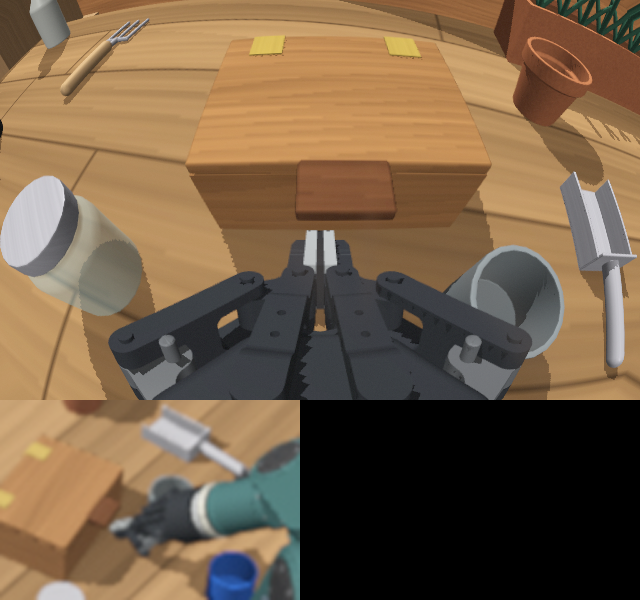

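Wrist view: the silver tip ends at (320,232), the tab's lower front edge is at y≈219, and the reported TCP would project to (320,219). So the tip is still in front of the tab. I'll triangulate it from all three cameras using a silver mask.

Run:
```python
from h import *
from bench import ctrl
S={n:ctrl.snapshot(n) for n in("top","side","wrist")};pickle.dump(S,open("s1.pkl","wb"))
e=np.array(ctrl.get_obs()["ee_pos"])
roi=dict(top=(386,200,14),side=(355,172,14))
for n,(u,v,w) in roi.items():
    p=S[n]["pixels"];h=cv2.cvtColor(p,cv2.COLOR_BGR2HSV)
    m=((h[...,1]<45)&(h[...,2]>120))[v-w:v+w,u-w:u+w]
    print(n,proj(S[n],e).round(1),"origin",u-w,v-w)
    print("\n".join("".join("#" if x else "." for x in r) for r in m))
def wr(s,u,v):
    f=200/np.tan(np.radians(s["vertical_fov"])/2);a=np.array([u-s["cx"],v-s["cy"]]);r=np.hypot(*a);th=r/f
    R=np.array(s["R"]);return -R.T@s["t"],R.T@np.r_[np.sin(th)*a/r,np.cos(th)]
c,d=wr(S["wrist"],321,231);print("wrist ray box: cam",RB.T@(c-C),"dir",RB.T@d)
for z in(.03,.05,.07,.09):print(z,(RB.T@(c+d*(z-c[2])/d[2]-C)).round(3))
```

```text
top [382.6 190. ] origin 372 186
............................
............................
............................
............................
............................
............................
............................
............................
............................
............................
............#####...........
............#####...........
...........#######..........
...........########.........
............#######.........
............#######.........
............#######.........
.............######.........
..............##............
............................
............................
............................
............................
............................
............................
............................
............................
............................
side [348.5 173.3] origin 341 158
............................
............................
............................
............................
............................
............................
............................
............................
............................
...................###......
...............######.......
..............#######.......
.............#######........
.............#####..........
............................
............................
............................
............................
............................
............................
............................
............................
............................
............................
............................
............................
............................
............................
wrist ray box: cam [-0.169543    0.01228198  0.20854171] dir [ 0.43446948 -0.00438748 -0.90067587]
0.03 [-0.083  0.011  0.03 ]
0.05 [-0.093  0.012  0.05 ]
0.07 [-0.103  0.012  0.07 ]
0.09 [-0.112  0.012  0.09 ]
```

Run:
```python
from h import *
S=pickle.load(open("s1.pkl","rb"))
w=S["wrist"];f=200/np.tan(np.radians(w["vertical_fov"])/2);a=np.array([321-w["cx"],231-w["cy"]]);r=np.hypot(*a)
R=np.array(w["R"]);rays=[ray(S["top"],386,195.7),ray(S["side"],353.3,171),(-R.T@w["t"],R.T@np.r_[np.sin(r/f)*a/r,np.cos(r/f)])]
def solve(rs):
    M=np.zeros((3,3));v=np.zeros(3)
    for c,d in rs:
        d=d/np.linalg.norm(d);P=np.eye(3)-np.outer(d,d);M+=P;v+=P@c
    X=np.linalg.solve(M,v);return (RB.T@(X-C)).round(4),[round(np.linalg.norm(np.cross(X-c,d/np.linalg.norm(d))),4) for c,d in rs]
for s in([0,1,2],[0,1],[0,2],[1,2]):print(s,*solve([rays[i] for i in s]))
```

```text
[0, 1, 2] [-0.0988  0.0106  0.0603] [np.float64(0.004), np.float64(0.0029), np.float64(0.0012)]
[0, 1] [-0.0986  0.0087  0.0571] [np.float64(0.0033), np.float64(0.0033)]
[0, 2] [-0.1024  0.0105  0.0704] [np.float64(0.0012), np.float64(0.0012)]
[1, 2] [-0.0966  0.0115  0.0583] [np.float64(0.0004), np.float64(0.0004)]
```

The visible fingertip is about 30–40 mm short of the reported TCP along the tool, so the 22 N contact was probably the tip hitting the tab's front face. I'll go in about 24 mm lower, which is safe under either reading, and feel for the wall.

Run:
```python
from h import *
from bench import ctrl
yb=.010
ctrl.movel(W(-.105,yb,.036),velocity=.08)
ctrl.movel(W(-.105,yb,.012),velocity=.08);ctrl.sleep(.2)
f0=np.array(ctrl.get_obs()["ft_force"]);x=-.105
print("f0",f0.round(1))
while x<-.04:
    x+=.002;ctrl.movel(W(x,yb,.012),velocity=.04);ctrl.sleep(.03)
    f=RB.T@(np.array(ctrl.get_obs()["ft_force"])-f0)
    if np.linalg.norm(f)>3:break
print(round(x,3),f.round(2),ctrl.get_obs()["clock"])
ctrl.movel(W(x-.006,yb,.012),velocity=.04);ctrl.sleep(.1)
s=ctrl.snapshot("wrist");pickle.dump(s,open("s2.pkl","wb"))
cv2.imwrite("pics/wr2.png",s["pixels"][100:400,120:520])
```

```text
f0 [ 0.3 -0.4 -0.3]
-0.043 [-8.94  0.52  0.13] 36.675
```

View pics/wr2.png

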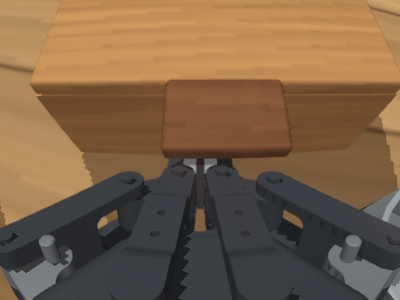

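The tip is now well under the tab, touching the wall at a commanded x of -0.043. That puts the contact corner at about the command plus (-0.027, 0, +0.037). The clock is at 36.7 s, so I'll run the lift arc with this correction.

Run:
```python
from h import *
from bench import ctrl
q=quat(A,(0,-1,0))
arc2=lambda th,r=.150:W(.07-r*np.cos(th)+.027,.010,.07+r*np.sin(th)-.037)
ths=[-.1,.1,.3,.55,.8,1.05,1.3,1.5,1.65,1.8]
ok=[ctrl.inverse_kinematics(arc2(t),q) is not None for t in ths];print(ok)
for th,k in zip(ths,ok):
    if not k:break
    ctrl.movel(arc2(th),velocity=.09)
    o=ctrl.get_obs();f=RB.T@np.array(o["ft_force"]);print(th,round(o["clock"],2),f.round(1),flush=True)
    if np.linalg.norm(f)>25:break
s=ctrl.snapshot("wrist");cv2.imwrite("pics/wr3.png",s["pixels"])
```

```text
[True, True, True, True, True, True, True, True, True, True]
-0.1 37.38 [-0.6  0.8 -0.4]
0.1 37.86 [-1.1 -0.8 -1.6]
0.3 38.34 [-0.3 -1.3 -1.1]
0.55 38.91 [-0.7 -0.4 -0.9]
0.8 39.48 [-1.1 -0.6 -1.1]
1.05 40.04 [-0.3 -0.   0.5]
1.3 40.61 [-0.3  1.1  0. ]
1.5 41.09 [-0.4 -0.  -0.6]
1.65 41.49 [ 0.2 -0.5  0.7]
1.8 41.89 [ 0.4 -0.3  0.5]
```

View pics/wr3.png

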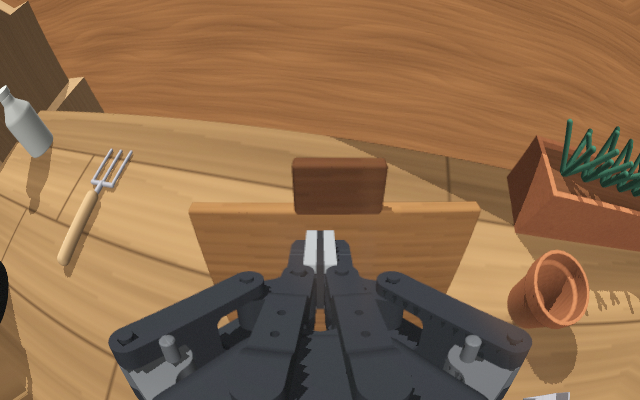

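The lid is up, with its top corners at (190,205) and (478,205). I'll fit its angle from that edge, and retreat if it is past upright.

Run:
```python
from h import *
from bench import ctrl
s=ctrl.snapshot("wrist");f=200/np.tan(np.radians(s["vertical_fov"])/2);R=np.array(s["R"])
def pj(p):
    v=R@p+s["t"];r=np.hypot(v[0],v[1]);k=f*np.arctan2(r,v[2])/r;return (s["cx"]+k*v[0],s["cy"]+k*v[1])
L=lambda th,rr,y,n:W(.07-rr*np.cos(th)+n*np.sin(th),y,.07+rr*np.sin(th)+n*np.cos(th))
for th in(1.4,1.55,1.7,1.85,1.95):print(th,*[np.round(pj(L(th,*a)),0) for a in((.14,.09,0),(.14,-.09,0),(.17,.025,0))])
e=ctrl.get_obs()["ee_pos"]
if 1:
    p=np.array(e)-RB@[.05,0,0];ctrl.movel(p,velocity=.1)
    ctrl.movel(p-RB@[.09,0,-.08],velocity=.15);ctrl.sleep(.3)
a=ctrl.snapshot("top");b=ctrl.snapshot("side")
A1=cv2.resize(a["pixels"][120:260,320:480],(640,560),interpolation=cv2.INTER_CUBIC)[:300*2]
o=np.hstack([cv2.resize(a["pixels"][100:250,310:480],(425,375),interpolation=cv2.INTER_CUBIC),cv2.resize(b["pixels"][80:230,270:420],(375,375),interpolation=cv2.INTER_CUBIC)])
cv2.imwrite("pics/fin.png",o);print(ctrl.get_obs()["clock"])
for th in(1.57,1.75,1.95):print(th,"side tab tip in composite",((proj(b,L(th,.17,0,0))-[270,80])*2.5+[425,0]).round(),"top",((proj(a,L(th,.17,0,0))-[310,100])*2.5).round())
```

```text
1.4 [156. 340.] [517. 333.] [278. 364.]
1.55 [160. 299.] [512. 294.] [280. 295.]
1.7 [168. 262.] [503. 259.] [283. 235.]
1.85 [178. 230.] [492. 229.] [288. 190.]
1.95 [185. 214.] [483. 213.] [290. 169.]
43.9917
1.57 side tab tip in composite [535.  88.] top [192.  95.]
1.75 side tab tip in composite [516.  82.] top [187.  72.]
1.95 side tab tip in composite [497.  79.] top [181.  49.]
```

View pics/fin.png

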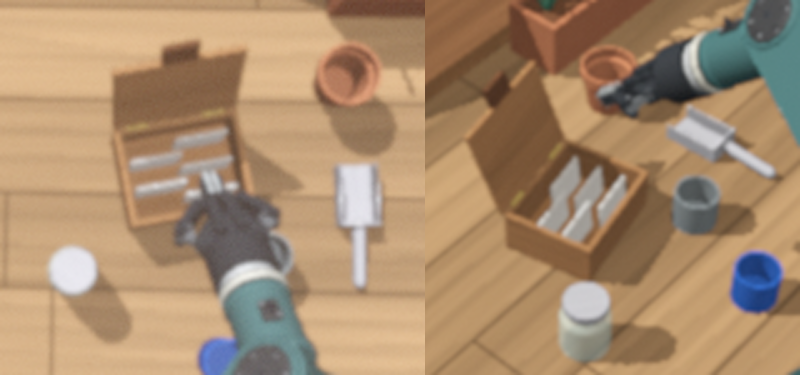

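The lid is fully open: its tab is at (181,50) in the top half and (497,80) in the side half, both matching 1.95 rad. The pot stands upright to the side, the arm touches nothing, and the other things are in place. I'm handing in.

Run:
```python
from bench import ctrl
print(ctrl.get_obs()["clock"],ctrl.get_obs()["ft_force"]);ctrl.close_job()
```

```text
43.9917 [-0.04332304 -0.14783664 -0.07940243]
the job is handed in; nothing more can be done
```

I slid the grey pot aside with the fingertips, then pushed the lid up by its tab and past upright, where it fell fully open. I handed the job in at 44.0 s, within the 58 s limit; no verdict is reported.

**Last checks**
- **Lid:** in the final pictures the tab sits where it should at 1.95 rad, the open stop, in both the top and side views.
- **Pot:** it stands upright with its centre about 94 mm to the right of the box's middle line. That was measured after the slide; a rougher reading gave 108 mm. In the final side picture it still stands there.
- **Other things:** the jar, scoop and clay pot look unmoved in the final pictures. The trug and fork were last checked after the slide and looked unmoved then.
- **Arm:** it is clear of everything, with a wrist force of about 0.2 N.

**What failed or disagreed**
- **First lift missed the tab:** the finger passed in front of it without touching.
- **Fingertip shorter than reported:** in the pictures the tip lay roughly 25–45 mm short of the reported TCP along the tool, and the estimates disagreed. I didn't find the cause. I felt for the box's front wall and corrected by that.
- **Contacts on the box:** the first feel touched the box or the tab at about 25 N, and the second touched the wall at about 9 N. Both were with the fingertip.

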